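# Load the padlock deburring tub

## Robot

A 6-joint arm with a two-finger parallel gripper is mounted at the origin on the work surface. World frame = base frame: x ahead of the robot, y to its left, z up, the work surface at z = 0. Lengths are in m, angles in rad, forces in N, time in s.
With the tool pointing down it reaches from about 0.325 to 0.775 m from the base axis. Payload 5.5 kg.
Tool frame: the origin (TCP) lies on the centre line of the jaws, within the pads' length; the fingertips stand 8 mm ahead of it and the grasp point (between the pads) lies 11 mm behind it; z points along the fingers, y is the line along which they close (so a half turn about z gives the same grasp; the last joint's range is limited). The gripper opens to 85 mm and grips with 20 to 120 N. Pads are 22 mm wide; open, the fingers measure 114 mm over their backs; the gripper's body (76 mm by 85 mm) begins 54 mm behind the grasp point. The pads swing forward as they close: fully open they stand 13 mm farther back than shut.
Start: joints at [-1.168, 0.091, 1.231, -0, 1.82, -0.057], TCP at [0.266, -0.538, 0.239] pointing down, gripper open.
Joint ranges: [-2.87, 2.87], [-0.86, 2.18], [0.17, 2.46], [-1.51, 4.65], [0.06, 2.69], [-2.65, 2.65]. Speed limits (rad/s): [2.57, 2.57, 3.01, 3.14, 3.14, 3.14].

## Interface

Orientations are given as a unit quaternion [w, x, y, z].
In Python, from workcell import bot, optics gives the robot as it stands.
- The arm moves only by the tool jog_arm, never from a script. Its arguments are lists of equal length, an entry for each row: "delta_pos": the shift along the world's x, y, z normalised to -1 to 1, where 1 is 30 cm, a list of three; "turn": the turn about the world's z normalised to -1 to 1, where 1 is 0.1 rad. A call has 1 to 12 rows; each row shifts and turns the commanded pose from where the row before left it; what a row does not reach is not made up. A row lasts 1/8 s, in which the tool goes at most 62.5 mm and 10.7 degrees, less where a joint would pass 70% of its speed; a pose out of reach is approached as far as the arm can. A call with a number of a shift or a turn outside -1 to 1 is refused whole. A call with a gripper value outside its range is refused whole. "fingers" is the closure, from 0 (fully open) to 1 (shut), set as the call begins (left out, the last holds). The fingers move at their own pace and stop on an object; "newtons" is the grip in N (left out, the last holds). Time passes only in rows, so rows that do not move let the fingers close. It gives the time, the measured TCP pose, the force, the opening and the grip force at its end, in the units of the state.
- bot.get_obs(): the state, without advancing time (a new reading comes with each control period).
- optics.capture(name): name is "side" or "top"; returns a dict with "img" (400x640x3 uint8, blue, green, red), "fx", "fy", "cx", "cy" (pixels), "world_from_camera" (4x4, takes a point from camera to world coordinates). Camera axes: x right, y up, looking along -z (the intrinsics and any distortion apply to the point x, -y, -z); pixel columns grow to the right and rows downward; lengths in m; the calibration is good to about 2 mm. A picture is of the moment at which its call begins. There is no depth.
- bot.job_done(): hands the job in; it is judged then, once.
The state is a dict: "time_s": time; "joint_positions": joint angles; "joint_vel": joint speeds; "joint_efforts": joint torques, N m; "tcp_pos": TCP position; "tool_rot": TCP orientation; "ft_force": force on the tool from outside, world axes, zero at the start; "wrist_torque": the same for the moment, N m; "grip_width": finger opening in m; "finger_force": force on a finger pad.
Only numpy, scipy, OpenCV 4.12 (cv2) and the standard library are available. Lean on these libraries where they do the work, as an engineer would, in place of code of your own. Each camera call takes 0.05 s, during which the arm holds its last target. There are 200 camera calls.

## Task

Unscrew the clamp knob at the front of the deburring tub - nobody remembers which way its thread loosens, so try both ways and feel - and open the tub's lid. Lay all the brass padlocks from the bench in the tub, lower the lid gently until it is shut, and screw the knob fully home again so that its dog holds the lid's tab. Leave the oil bottle, screwdriver and cardboard box where they are.

Things in the scene. Friction and masses are not known exactly. Their poses are not given: they have to be found in the camera images.
- tub: Deburring machine, fixed: open steel tub on a grey plinth, 150 (x) by 270 (y) by 120 mm high. Origin: centre of its underside; x points from the screw pillar to the lid hinge, z up. Inside 138 by 258 mm, walls 6 mm, floor 46 mm and rim 120 mm above the origin. At the front a nose carries a 34 mm square screw pillar, centred 145 mm from the origin along -x, 123 mm high.
- lid (a joint): Hinged aluminium lid: 0 shut, grows as it opens, to 1.7 rad. Stiff hinge (0.5 N m): it stays at any angle. 150 by 270 by 8 mm, its underside 120.5 mm above the tub's origin when shut; a steel tab 50 mm wide sticks out 25 mm at the middle of its front edge, under the clamp dog. It cannot be raised while the dog lies over the tab.
- lid_hinge (a point): Point on the hinge axis of the lid, at its middle; the axis runs along the y of the tub, 75 mm beyond its origin (+x) and 120.5 mm above it.
- lid_handle (a point): Middle of the lid's bar handle, a round dark bar 10 mm thick and 90 mm long along the y of the tub, near the front edge of the lid: 140 mm from the hinge along the lid and 40 mm above the lid's underside; 27 mm of free space under the bar.
- knob (a joint): Threaded clamp knob: 0 screwed tight (starts 0 to 0.05), grows as it is unscrewed, stop at 2.7 rad. Which way loosens is not marked: against its stop it does not turn and torque climbs, the other way it yields at about 0.12 N m. A steel dog (flat finger, 60 mm from the axis) turns with it: at 0 it lies over the lid's tab, from about 1.0 rad it is clear. Rises 1.2 mm per rad; stays where left.
- knob_grip (a point): On the vertical axis of the knob on the screw pillar, at the height to grip: a black upright bar 56 mm long (x of this point), 14 mm thick (y), 36 mm high; the point lies 20 mm above its lower edge, 16 mm below its top, 166 mm above the bench when tight. The dog points along +x of this point, right below the bar.
- padlock1_center (a point): Brass padlock lying flat, one of two to four alike (absent ones read None): body 32 (x) by 36 (y) by 18 mm, steel shackle reaching out to 45 mm from this point along +x. Point: the centre of the body, 9 mm above its underside; z up. About 160 g.
- padlock2_center (a point): Brass padlock lying flat, one of two to four alike (absent ones read None): body 32 (x) by 36 (y) by 18 mm, steel shackle reaching out to 45 mm from this point along +x. Point: the centre of the body, 9 mm above its underside; z up. About 160 g.
- padlock3_center (a point): Brass padlock lying flat, one of two to four alike (absent ones read None): body 32 (x) by 36 (y) by 18 mm, steel shackle reaching out to 45 mm from this point along +x. Point: the centre of the body, 9 mm above its underside; z up. About 160 g.
- padlock4_center (a point): Brass padlock lying flat, one of two to four alike (absent ones read None): body 32 (x) by 36 (y) by 18 mm, steel shackle reaching out to 45 mm from this point along +x. Point: the centre of the body, 9 mm above its underside; z up. About 160 g.
- oil_bottle: Bystander: small oil bottle 40 mm across, 110 mm high, standing; origin under its centre.
- screwdriver: Bystander: screwdriver lying on the bench.
- blank_box: Bystander: cardboard box 90 by 60 by 40 mm; origin under its centre.
Not all that is in view belongs to the job. Leave any red look-alike of the part that bears padlock2_center alone. What is shaped like the part that bears padlock1_center but turquoise is not meant.

How it is judged:
On the way, in this order (a step that is already met when the one before it is completed fails the run):
1. the knob is unscrewed with the lid still shut (value of joint knob above 0.8 rad and value of joint lid below 0.1 rad), for 0.1 s.
2. the lid is opened wide (value of joint lid above 1 rad), for 0.2 s.
3. all padlocks are in the tub (x of padlock1_center in the frame of tub between -0.072 and 0.072 m and y of padlock1_center in the frame of tub between -0.132 and 0.132 m and z of padlock1_center in the frame of tub between 0.04 and 0.12 m and x of padlock2_center in the frame of tub between -0.072 and 0.072 m and y of padlock2_center in the frame of tub between -0.132 and 0.132 m and z of padlock2_center in the frame of tub between 0.04 and 0.12 m and x of padlock3_center in the frame of tub between -0.072 and 0.072 m and y of padlock3_center in the frame of tub between -0.132 and 0.132 m and z of padlock3_center in the frame of tub between 0.04 and 0.12 m and x of padlock4_center in the frame of tub between -0.072 and 0.072 m and y of padlock4_center in the frame of tub between -0.132 and 0.132 m and z of padlock4_center in the frame of tub between 0.04 and 0.12 m), for 0.2 s.
4. the lid is lowered shut (value of joint lid below 0.04 rad), for 0.2 s.
5. the knob is screwed home over the lid's tab (value of joint lid below 0.04 rad and value of joint knob below 0.15 rad), for 0.2 s.
At the end, for the whole second after the job is handed in: Every padlock that is present lies inside the tub (its centre within the walls and below the rim), the lid is shut (under 0.04 rad), the knob is screwed home (under 0.15 rad), the bystanders stand still where they were (all of step 3 and all of step 5 and linear speed of each of oil_bottle, screwdriver, blank_box below 0.02 m/s); the robot touches nothing.
It fails at once if the lid is slammed (closing faster than 2.5 rad/s) (velocity of joint lid below -2.5 rad/s).
It fails at once if the oil bottle is displaced by more than 3 cm (distance of oil_bottle from where it was at the start of the episode above 0.03 m).
It fails at once if the screwdriver is displaced by more than 3 cm (distance of screwdriver from where it was at the start of the episode above 0.03 m).
It fails at once if the cardboard box is displaced by more than 3 cm (distance of blank_box from where it was at the start of the episode above 0.03 m).
Of padlock1, padlock2, padlock3, padlock4 only 2 to 4 are there at a start; the rules pass over those that are not, and their reading is None.
At some moment in a run one of padlock1, padlock2, padlock3, padlock4 may be knocked a few centimetres aside while the robot is not near it.
Once in a run the grip may slacken for a moment while it holds something.
It also fails if it takes over 210 s, if anything falls off the work surface, if the arm or the gripper's body presses on something with over 40 N, if the wrist force passes 120 N, or if a joint passes its speed limit or range.

## Working session

There is one attempt and no reset: what is moved stays moved. The work goes in short steps, Python scripts to look and compute and a tool call to move; the robot and the scene stay as the last step left them, time stands still between calls to the robot, and variables do not carry over. Pictures are saved under pics/ and viewed, at most 14 in all, crops included, and the job is handed in when it is done.

Besides the shell and the picture viewer there is one more tool, called after ">>>" as a command line: name --pt "numbers of a row" for each row, then --argument value for the rest. jog_arm: Moves the arm, as the interface text tells. Scaled input: -1 to 1 covers 30 cm each way for a shift and 0.1 rad each way for a turn. Its arguments: {"type":"object","properties":{"delta_pos":{"type":"array"},"turn":{"type":"array"},"fingers":{"type":"number"},"newtons":{"type":"number"}},"required":["delta_pos","turn"]}

```bash
mkdir -p pics; ls
cat > h.py <<'E'
import numpy as np, cv2
from workcell import bot, optics
def ray(c,u,v):
    d=np.array([(u-c["cx"])/c["fx"],-(v-c["cy"])/c["fy"],-1.])
    T=np.array(c["world_from_camera"]); return T[:3,3],T[:3,:3]@d
def onz(c,u,v,z):
    o,d=ray(c,u,v); return o+d*(z-o[2])/d[2]
def proj(c,p):
    T=np.linalg.inv(np.array(c["world_from_camera"])); q=T[:3,:3]@np.array(p)+T[:3,3]
    return c["cx"]+c["fx"]*q[0]/-q[2], c["cy"]+c["fy"]*q[1]/q[2]
E
python3 - <<'E'
from h import *
for n in("top","side"):
    c=optics.capture(n); cv2.imwrite(f"pics/{n}0.png",c["img"]); print(n,[c[k] for k in c if k!="img"])
print(bot.get_obs())
E
```

```text
pics
top [454.53344679133534, 454.53344679133534, 313.8473293051222, 204.2252705917914, array([[-0.01166449,  0.99279847, -0.11922727,  0.42592449],
       [-0.99989535, -0.01260129, -0.00710636, -0.00835254],
       [-0.0085576 ,  0.1191319 ,  0.99284156,  1.36611413],
       [ 0.        ,  0.        ,  0.        ,  1.        ]])]
side [462.36022795120573, 462.36022795120573, 314.9870772289726, 200.3167329823066, array([[ 0.94397395,  0.18568004, -0.27282982,  0.24614375],
       [-0.32979543,  0.5612409 , -0.75910713, -0.9065156 ],
       [ 0.01217222,  0.80655538,  0.59103321,  0.82193153],
       [ 0.        ,  0.        ,  0.        ,  1.        ]])]
{'time_s': 0.1, 'joint_positions': array([-1.16771359e+00,  9.17885733e-02,  1.23174088e+00, -2.04403663e-06,
        1.81981447e+00, -5.66808144e-02]), 'joint_vel': array([-0.00031788, -0.00179433, -0.00174531,  0.00066646, -0.00180022,
        0.00046076]), 'joint_efforts': array([ 3.09997005e-03, -4.60219896e+01, -4.19217002e+01,  5.71282089e-05,
        1.07143231e-02,  1.82923662e-05]), 'tcp_pos': array([ 0.26615722, -0.53747317,  0.23827482]), 'tool_rot': array([-8.62363677e-04,  9.73693024e-01,  2.27862081e-01, -1.51879675e-04]), 'ft_force': array([ 0.38664249, -1.11059716,  0.96348424]), 'wrist_torque': array([-0.00078299, -0.05373555, -0.03282102]), 'finger_force': 0.0, 'grip_width': 0.08536338347136964}
```

View pics/top0.png

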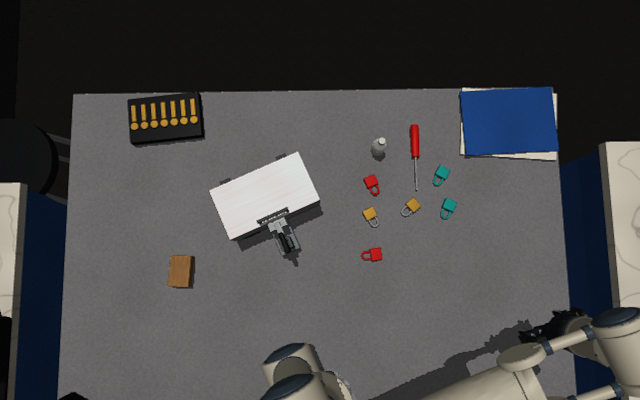

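View pics/side0.png

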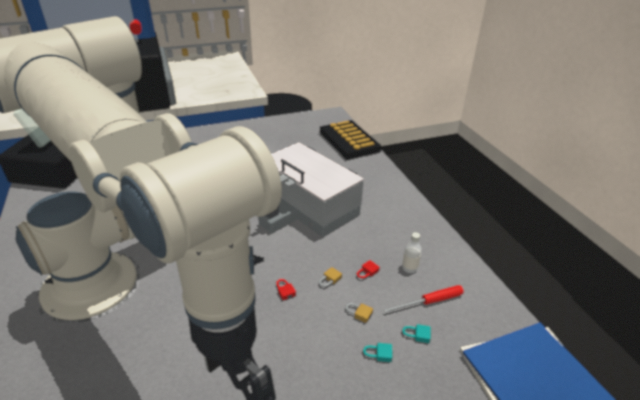

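The top view shows two brass padlocks at (371,214) and (413,206). There are two red look-alikes at (372,184) and (373,254), and two turquoise at (441,175) and (448,208). The tub's lid is centred at about (265,195), with the knob at about (286,240). The bottle is at (379,148), the screwdriver at (415,155) and the box at (181,271). The brass-coloured ones are the ones meant, and I'll confirm that in an enlarged crop.

```bash
cat >> h.py <<'E'
def mask(c,lo,hi):
    return cv2.inRange(cv2.cvtColor(c["img"],cv2.COLOR_BGR2HSV),np.array(lo),np.array(hi))
def brass(c,z=0.018,roi=(330,110,480,290)):
    m=mask(c,(14,110,90),(30,255,255)); out=[]
    for k in cv2.findContours(m,cv2.RETR_EXTERNAL,cv2.CHAIN_APPROX_NONE)[0]:
        if cv2.contourArea(k)<25: continue
        P=np.array([onz(c,*p[0],z)[:2] for p in k]).astype(np.float32)
        r=cv2.minAreaRect(P*1000); M=cv2.moments(k)
        out.append((M["m10"]/M["m00"],M["m01"]/M["m00"],cv2.contourArea(k),r))
    return out
E
python3 - <<'E'
from h import *
c=optics.capture("top"); im=c["img"]
cv2.imwrite("pics/crop1.png",np.vstack([cv2.resize(im[150:270,195:325],(650,600),interpolation=cv2.INTER_CUBIC)]))
cv2.imwrite("pics/crop2.png",cv2.resize(im[120:270,340:470],(520,600),interpolation=cv2.INTER_CUBIC))
for b in brass(c): print(b, onz(c,b[0],b[1],.018))
# lid
m=mask(c,(0,0,170),(180,40,255)); m[:,:200]=0;m[:,335:]=0;m[:145]=0;m[250:]=0
k=max(cv2.findContours(m,cv2.RETR_EXTERNAL,cv2.CHAIN_APPROX_NONE)[0],key=cv2.contourArea)
P=np.array([onz(c,*p[0],.1285)[:2] for p in k]).astype(np.float32)
r=cv2.minAreaRect(P*1000);print(r,cv2.boxPoints(r))
E
```

```text
(179.01134380453752, 270.55322862129145, 573.0, ((396.4001770019531, 400.4248962402344), (59.07341766357422, 90.32194519042969), 85.93977355957031)) [0.39624211 0.40043629 0.018     ]
(369.3590982286634, 213.00805152979063, 103.5, ((559.388671875, -164.00804138183594), (30.564922332763672, 34.92108154296875), 25.853559494018555)) [ 0.55938312 -0.16366281  0.018     ]
(412.8930817610063, 204.1949685534591, 106.0, ((584.03466796875, -295.0631103515625), (35.516319274902344, 29.998661041259766), 43.342281341552734)) [ 0.58415799 -0.29401996  0.018     ]
(133.93939393939394, 125.92424242424242, 33.0, ((836.031494140625, 548.9741821289062), (19.362882614135742, 18.418533325195312), 1.9943898916244507)) [0.83618959 0.54916044 0.018     ]
(173.68055555555554, 121.25, 36.0, ((848.4732055664062, 428.0970458984375), (22.32668685913086, 21.482641220092773), 1.3912731409072876)) [0.8491839  0.42755854 0.018     ]
(183.51388888888889, 120.16666666666667, 36.0, ((851.1844482421875, 397.47174072265625), (22.315961837768555, 21.48800277709961), 1.240488886833191)) [0.85216996 0.39744633 0.018     ]

[... 949 characters left out ...]
223, 54.0, ((889.7007446289062, 431.75146484375), (49.302101135253906, 13.653495788574219), 5.7401838302612305)) [0.88889021 0.43173745 0.018     ]
(182.54464285714286, 107.4047619047619, 56.0, ((893.400390625, 401.45989990234375), (51.44554901123047, 13.609103202819824), 6.35707950592041)) [0.89263177 0.401345   0.018     ]
(192.5, 106.22701149425286, 58.0, ((896.2900390625, 370.88287353515625), (51.855255126953125, 13.75651741027832), 6.636861801147461)) [0.89592769 0.3707522  0.018     ]
((602.5379638671875, 138.05459594726562), (147.92318725585938, 268.94781494140625), 23.504419326782227) [[481.08215  231.87375 ]
 [588.3439   -14.759266]
 [723.9938    44.235443]
 [616.73206  290.86847 ]]
```

View pics/crop1.png

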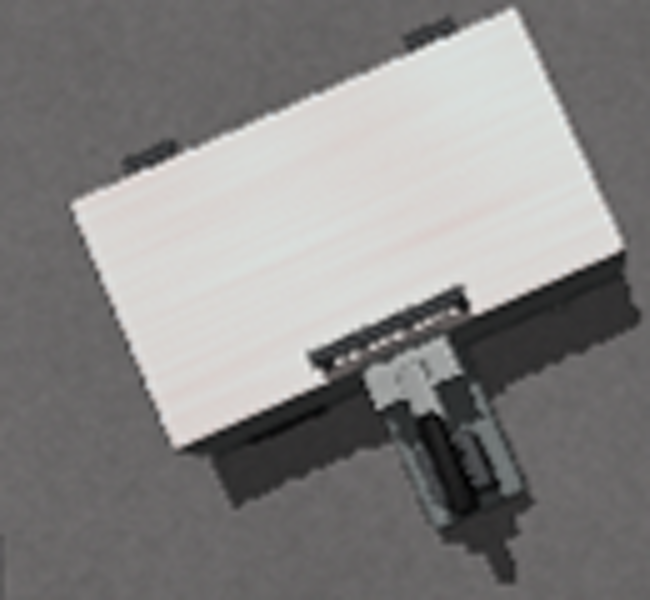

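View pics/crop2.png

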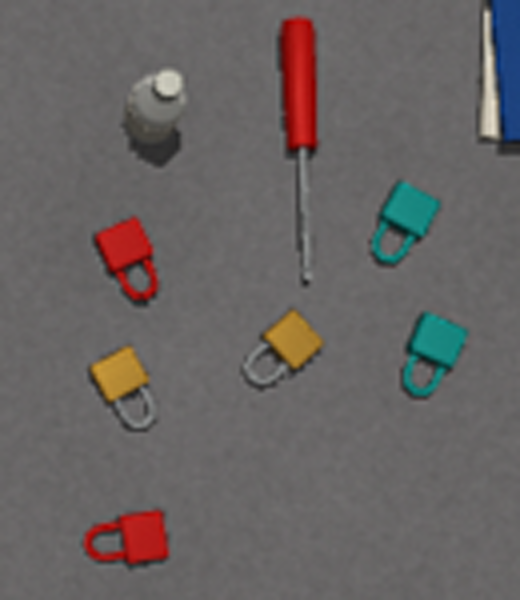

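>>> jog_arm --pt "0.06 0.185 0" --pt "0.06 0.185 0" --pt "0.06 0.185 0" --pt "0.06 0.185 0" --pt "0.06 0.185 0" --pt "0.06 0.185 0" --pt "0.06 0.185 0" --pt "0.06 0.185 0" --pt "0.06 0.185 0" --pt "0.06 0.185 0" --pt "0.06 0.185 0" --pt "0 0 0" --turn '[0,0,0,0,0,0,0,0,0,0,-0.5,0]'

```text
time_s: 1.65
tcp_pos: [0.4643, 0.0763, 0.2383]
tool_rot: [-0.001, 0.978, 0.206, -0.001]
ft_force: [-1.1, -1.6, -0.5]
grip_width: 0.0856
finger_force: 0.0
```

Run:
```python
from h import *
c=optics.capture("top"); 
print(proj(c,(.4696,.0802,.182)))
for x in (-.028,.028): print(proj(c,(.4696+x*.917,.0802+x*.399,.182)))
for b in brass(c): 
  if b[0]>200: print(b)
cv2.imwrite("pics/top1.png",c["img"])
c=optics.capture("side"); cv2.imwrite("pics/side1.png",c["img"])
o=bot.get_obs(); print(o["tcp_pos"],o["tool_rot"],o["joint_positions"])
```

```text
(np.float64(283.4856240806284), np.float64(242.24327825720493))
(np.float64(287.82929346257), np.float64(252.12330399785634))
(np.float64(279.16498672151556), np.float64(232.41564070690583))
(369.3590982286634, 213.00805152979063, 103.5, ((559.388671875, -164.00804138183594), (30.564922332763672, 34.92108154296875), 25.853559494018555))
(412.91311216429693, 204.2764612954186, 105.5, ((584.0316772460938, -295.0600280761719), (35.516319274902344, 29.990190505981445), 43.342281341552734))
[0.46407179 0.07313978 0.23881992] [ 1.84138735e-04  9.78883737e-01  2.04416815e-01 -6.00923030e-04] [ 8.42471798e-02 -2.58624051e-01  1.56202381e+00 -5.30376130e-04
  1.83934115e+00  1.24316718e+00]
```

View pics/top1.png

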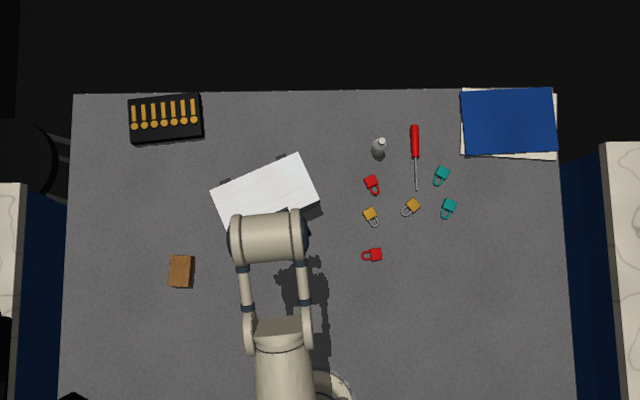

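Run:
```python
from h import *
c=optics.capture("top"); im=cv2.imread("pics/top0.png")
g=im.max(2)[228:260,272:300]; print(g)
print(proj(c,(.4696,.0802,.146)))
```

```text
[[160 160 160 140 149 154 153 157 163 143  80  44  47  49  49  49  46  93
  110  74  45  49  63  66  94 106 106 108]
 [166 155 141 142 136 146 153 155 161 163  99  44  48  50  49  49  49  44
  106 102  55  57  97 108 105 103 104 107]
 [153 113  53  37  50 130 156 154 160 165 126  66  45  49  49  49  49  45
  105 113  68  88 108 104 103 106 106 109]
 [ 49  39  45  47  36 127 157 157 150 148 159 100  44  48  49  49  49  47
   92 121  96  72  93 102 104 107 106 107]
 [ 44  48  48  48  44  94 133 139  88  56 134 113  59  48  51  49  49  48
   44  90 104  61  84 104 103 107 108 106]
 [ 56  54  49  48  46  51  58  27  12  23  10  78  70  49  49  48  47  45
   64  68 104  85  85 105 106 109 108 105]
 [ 74  80  57  47  48  49  26  15  28  39  26  23  47  51  47  66  65  68
  107 120 123 105  67  93 108 109 105 103]
 [ 55 103  79  48  49  50  31  15  25  37  32  11  43  49  54  96  93 105
  119 118 118 112  75  88 111 111 107 106]
 [ 41  80  67  47  49  51  37  18  22  31  39  22  20  44  74  75  66  73
   96 115 118 118 100  66  95 108 108 108]
 [ 49  69  71  53  47  51  39  17  18  29  40  
[... 2007 characters left out ...]
  50  51
   49  49  48  49  51  53  51  46  90 112]
 [102 102 103 105 104 106 104 104 106  96  83  61  41  37  47  49  49  51
   49  49  50  49  52  52  51  47  81 104]
 [101 101 103 106 104 104 104 103 102 105  80  49  47  52  50  49  49  51
   50  51  50  49  51  51  49  45  59  97]
 [101 103 104 104 103 105 105 103 103 106 109  73  47  49  49  47  48  48
   50  50  50  50  50  50  63  68  96 109]
 [103 103 102 102 103 108 105 103 103 106 110  85  67  68  68  67  55  47
   47  48  48  50  50  49  94 110 109 108]
 [105 106 106 103 102 105 106 107 104 105 108 109 107 110 108 108  72  46
   47  48  49  50  51  50  79 103 107 107]]
(np.float64(284.4922048509235), np.float64(242.7284250883097))
```

>>> jog_arm --pt "0.018 0.024 0" --pt "0 0 -0.1" --pt "0 0 -0.1" --pt "0 0 -0.069" --pt "0 0 0" --pt "0 0 0" --turn '[0,0,0,0,0,0]' --fingers 0

```text
time_s: 2.55
tcp_pos: [0.4702, 0.0798, 0.1599]
tool_rot: [0.0, 0.979, 0.203, 0.001]
ft_force: [-1.1, 0.3, -0.2]
grip_width: 0.0855
finger_force: 0.0
```

>>> jog_arm --pt "0 0 0" --pt "0 0 0" --pt "0 0 0" --pt "0 0 0" --pt "0 0 0" --pt "0 0 0" --turn '[0,0,0,0,0,0]' --fingers 1 --newtons 50

```text
time_s: 3.3
tcp_pos: [0.4708, 0.0779, 0.1592]
tool_rot: [0.002, 0.979, 0.202, 0.001]
ft_force: [3.6, -8.7, 1.3]
grip_width: 0.0134
finger_force: 52.8
```

```bash
cat > s.py <<'E'
from h import *
o=bot.get_obs()
for k in("time_s","tcp_pos","ft_force","wrist_torque","joint_positions","grip_width","finger_force"): print(k,np.round(o[k],4))
q=o["tool_rot"]; print("yaw",2*np.arctan2(q[2],q[1]))
E
python3 s.py
```

```text
time_s 3.3
tcp_pos [0.4708 0.0779 0.1592]
ft_force [ 3.5798 -8.652   1.2604]
wrist_torque [-1.1572 -0.5148  0.0772]
joint_positions [ 0.0957 -0.2467  1.6928 -0.0043  1.693   1.2582]
grip_width 0.0134
finger_force 52.8458
yaw 0.4077390809013368
```

>>> jog_arm --pt "0.004 -0.008 0" --pt "0 0 0" --pt "0 0 0" --turn '[0,0,0]'

```text
time_s: 3.68
tcp_pos: [0.4709, 0.0776, 0.1591]
tool_rot: [0.0, 0.979, 0.203, 0.0]
ft_force: [-1.4, -1.0, 5.5]
grip_width: 0.0135
finger_force: 53.5
```

```bash
python3 s.py
```

```text
time_s 3.675
tcp_pos [0.4709 0.0776 0.1591]
ft_force [-1.3976 -0.9616  5.4942]
wrist_torque [ 0.0071  0.2682 -0.0577]
joint_positions [ 9.2100e-02 -2.4480e-01  1.6913e+00 -1.0000e-04  1.6946e+00  1.2532e+00]
grip_width 0.0135
finger_force 53.4689
yaw 0.409741508146305
```

>>> jog_arm --pt "0 0 0" --pt "0 0 0" --pt "0 0 0" --turn '[0.5,0.5,0]'

```text
time_s: 4.05
tcp_pos: [0.4705, 0.0772, 0.1591]
tool_rot: [0.0, 0.968, 0.251, -0.0]
ft_force: [-4.0, -0.2, 6.7]
grip_width: 0.0134
finger_force: 96.1
```

```bash
python3 s.py
```

```text
time_s 4.05
tcp_pos [0.4705 0.0772 0.1591]
ft_force [-4.0489 -0.1626  6.7007]
wrist_torque [-0.11    0.6927 -1.6887]
joint_positions [ 9.1700e-02 -2.4510e-01  1.6915e+00 -6.0000e-04  1.6958e+00  1.1553e+00]
grip_width 0.0134
finger_force 96.1464
yaw 0.5071734952655267
```

Turning counter-clockwise the torque climbed to 1.7 N m, so the thread loosens clockwise (viewed from above). I'll turn back and try that way.

>>> jog_arm --pt "0 0 0" --pt "0 0 0" --pt "0 0 0" --pt "0 0 0" --turn '[-1,-1,-1,0]'

```text
time_s: 4.55
tcp_pos: [0.471, 0.0773, 0.1592]
tool_rot: [0.001, 0.995, 0.104, 0.0]
ft_force: [-1.0, -2.5, 5.0]
grip_width: 0.0134
finger_force: 53.8
```

```bash
python3 s.py
```

```text
time_s 4.55
tcp_pos [0.471  0.0773 0.1592]
ft_force [-0.9992 -2.5034  4.9953]
wrist_torque [-0.3887  0.1786 -0.0873]
joint_positions [ 9.2100e-02 -2.4500e-01  1.6912e+00 -1.1000e-03  1.6945e+00  1.4542e+00]
grip_width 0.0134
finger_force 53.7676
yaw 0.20854468576578575
```

>>> jog_arm --pt "0 0 0.0004" --pt "0 0 0.0004" --pt "0 0 0.0004" --pt "0 0 0.0004" --pt "0 0 0.0004" --pt "0 0 0.0004" --pt "0 0 0.0004" --pt "0 0 0.0004" --pt "0 0 0.0004" --pt "0 0 0.0004" --pt "0 0 0.0004" --pt "0 0 0" --turn '[-1,-1,-1,-1,-1,-1,-1,-1,-1,-1,-1,0]'

```text
time_s: 6.05
tcp_pos: [0.4707, 0.0764, 0.1605]
tool_rot: [0.001, 0.902, -0.431, 0.001]
ft_force: [-3.6, -5.3, 5.7]
grip_width: 0.0133
finger_force: 53.9
```

```bash
python3 s.py
```

```text
time_s 6.05
tcp_pos [0.4707 0.0764 0.1605]
ft_force [-3.5827 -5.2697  5.6687]
wrist_torque [-0.961   0.5144 -0.1272]
joint_positions [ 0.0915 -0.2453  1.6892 -0.0029  1.698   2.5542]
grip_width 0.0133
finger_force 53.89
yaw -0.8923046031159
```

>>> jog_arm --pt "0 0 0" --pt "0 0 0" --pt "0 0 0.1" --pt "0 0 0.1" --pt "0 0 0.1" --pt "0.06 0.03 0" --pt "0.06 0.03 0" --pt "0.06 0.03 0" --pt "0.06 0.029 0" --pt "0 0 0" --pt "0 0 0" --pt "0 0 0" --turn '[0,0,0,0,1,1,1,1,1,1,1,1]' --fingers 0.5

```text
time_s: 7.55
tcp_pos: [0.5429, 0.1137, 0.2492]
tool_rot: [-0.0, 0.999, -0.043, -0.0]
ft_force: [0.1, -1.0, 0.3]
grip_width: 0.0426
finger_force: 0.0
```

>>> jog_arm --pt "0 0 0" --pt "0 0 0" --pt "0 0 0" --pt "0 0 0" --pt "0 0 0" --pt "0 0 0" --pt "0 0 0" --pt "0 0 0" --pt "0 0 0" --pt "0 0 0" --pt "0 0 0" --pt "0 0 0" --turn '[1,1,1,1,1,1,1,1,1,1,1,1]'

```text
time_s: 9.05
tcp_pos: [0.5428, 0.1136, 0.2493]
tool_rot: [-0.0, 0.849, 0.528, -0.0]
ft_force: [0.2, -0.4, 1.1]
grip_width: 0.043
finger_force: 0.0
```

>>> jog_arm --pt "0 0 0" --pt "0 0 0" --pt "0 0 0" --pt "0 0 0" --pt "0 0 0" --pt "0 0 0" --pt "0 0 0" --pt "0 0 0" --pt "0 0 0" --pt "0 0 0" --pt "0 0 0" --turn '[1,1,1,1,1,1,1,1,0.7,0,0]'

```text
time_s: 10.42
tcp_pos: [0.5428, 0.1135, 0.2496]
tool_rot: [-0.0, 0.549, 0.836, -0.0]
ft_force: [0.4, -0.2, -0.3]
grip_width: 0.0425
finger_force: 0.0
```

```bash
python3 s.py
python3 - <<'E'
from h import *
c=optics.capture("side"); cv2.imwrite("pics/side2.png",cv2.resize(c["img"][100:260,200:400],(750,600)))
E
```

```text
time_s 10.425
tcp_pos [0.5428 0.1135 0.2496]
ft_force [ 0.4127 -0.2089 -0.3281]
wrist_torque [ 0.0331  0.0121 -0.0445]
joint_positions [ 1.4460e-01 -2.8800e-02  1.3348e+00  1.0000e-04  1.8360e+00 -2.6330e-01]
grip_width 0.0425
finger_force 0.0
yaw 1.9787204829047358
```

View pics/side2.png

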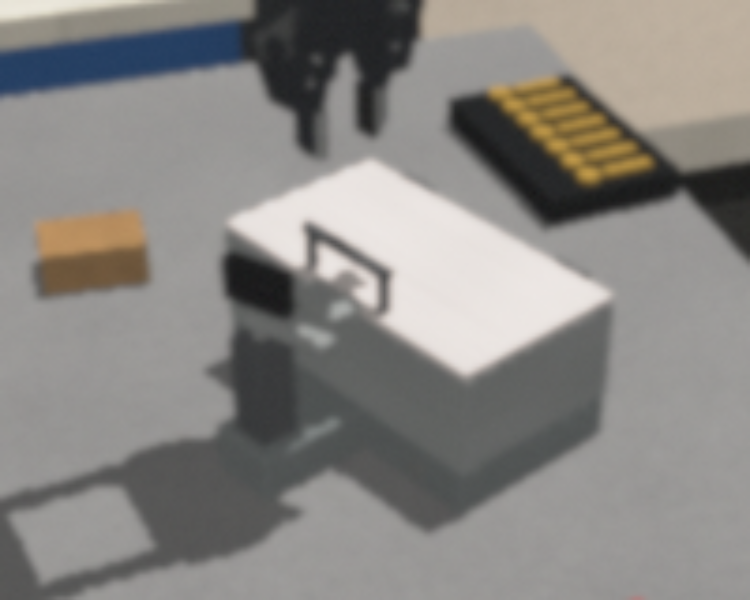

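The side crop shows the lid shut with its handle bar running from (310,228) to (388,273). The knob bar is turned across and its dog has swung to (315,335), clear of the tab at (340,308). I'll go down onto the handle.

>>> jog_arm --pt "0 -0.004 -0.1" --pt "0 0 -0.1" --pt "0 0 -0.1" --pt "0 0 -0.034" --pt "0 0 0" --pt "0 0 0" --turn '[0,0,0,0,0,0]'

```text
time_s: 11.22
tcp_pos: [0.5435, 0.1122, 0.1514]
tool_rot: [0.001, 0.549, 0.836, 0.001]
ft_force: [-0.9, -0.6, 0.0]
grip_width: 0.0426
finger_force: 0.0
```

>>> jog_arm --pt "0 0 0" --pt "0 0 0" --pt "0 0 0" --pt "0 0 0" --pt "0 0 0" --turn '[0,0,0,0,0]' --fingers 1 --newtons 45

```text
time_s: 11.85
tcp_pos: [0.5421, 0.1117, 0.1508]
tool_rot: [-0.0, 0.549, 0.836, -0.001]
ft_force: [-5.7, -1.6, 4.5]
grip_width: 0.0083
finger_force: 44.0
```

```bash
python3 s.py
python3 - <<'E'
from h import *
p=bot.get_obs()["tcp_pos"]
u=np.array([.917,.399]);r=.1456;f0=.278;prev=None
for t in np.arange(0,1.501,.125):
    x=r*(np.cos(f0)-np.cos(f0+t)); z=r*(np.sin(f0+t)-np.sin(f0)); q=np.r_[u*x,z]/.3
    if prev is not None: print(np.round(q-prev,3).tolist())
    prev=q
E
```

```text
time_s 11.85
tcp_pos [0.5421 0.1117 0.1508]
ft_force [-5.7407 -1.6476  4.5438]
wrist_torque [-0.3475  0.9308  0.0337]
joint_positions [ 1.4210e-01 -3.2300e-02  1.5128e+00 -6.0000e-04  1.6624e+00 -2.6670e-01]
grip_width 0.0083
finger_force 43.9875
yaw 1.9795530125493341
[0.019, 0.008, 0.057]
[0.025, 0.011, 0.054]
[0.031, 0.013, 0.05]
[0.036, 0.016, 0.046]
[0.041, 0.018, 0.04]
[0.046, 0.02, 0.034]
[0.049, 0.021, 0.028]
[0.052, 0.023, 0.021]
[0.054, 0.024, 0.014]
[0.055, 0.024, 0.006]
[0.056, 0.024, -0.001]
[0.055, 0.024, -0.009]
```

>>> jog_arm --pt "0.019 0.008 0.057" --pt "0.025 0.011 0.054" --pt "0.031 0.013 0.05" --pt "0.036 0.016 0.046" --pt "0 0 0" --turn '[0,0,0,0,0]'

```text
time_s: 12.48
tcp_pos: [0.5748, 0.1258, 0.2143]
tool_rot: [-0.001, 0.549, 0.836, -0.001]
ft_force: [-10.7, -3.7, 10.9]
grip_width: 0.0084
finger_force: 45.8
```

>>> jog_arm --pt "0.038 0.017 0.044" --pt "0.046 0.02 0.034" --pt "0.049 0.021 0.03" --pt "0.052 0.023 0.023" --pt "0 0 0" --turn '[0,0,0,0,0]'

```text
time_s: 13.1
tcp_pos: [0.6322, 0.1508, 0.2547]
tool_rot: [0.001, 0.549, 0.836, 0.001]
ft_force: [-1.5, -1.2, 10.1]
grip_width: 0.0082
finger_force: 44.9
```

>>> jog_arm --pt "0.054 0.024 0.018" --pt "0.055 0.024 0.009" --pt "0.056 0.024 0" --pt "0.055 0.024 -0.009" --pt "0 0 0" --turn '[0,0,0,0,0]'

```text
time_s: 13.72
tcp_pos: [0.6992, 0.1799, 0.2586]
tool_rot: [0.002, 0.549, 0.836, 0.002]
ft_force: [3.5, -0.0, 5.1]
grip_width: 0.0081
finger_force: 46.2
```

```bash
python3 s.py
python3 - <<'E'
from h import *
c=optics.capture("side"); cv2.imwrite("pics/side3.png",cv2.resize(c["img"][60:260,200:450],(750,600)))
E
```

```text
time_s 13.725
tcp_pos [0.6992 0.1799 0.2586]
ft_force [ 3.5432 -0.012   5.1046]
wrist_torque [ 0.0017 -0.4298  0.0286]
joint_positions [ 2.0480e-01  4.4770e-01  7.7730e-01 -3.0000e-04  1.9119e+00 -2.0420e-01]
grip_width 0.0081
finger_force 46.1514
yaw 1.979684570213332
```

View pics/side3.png

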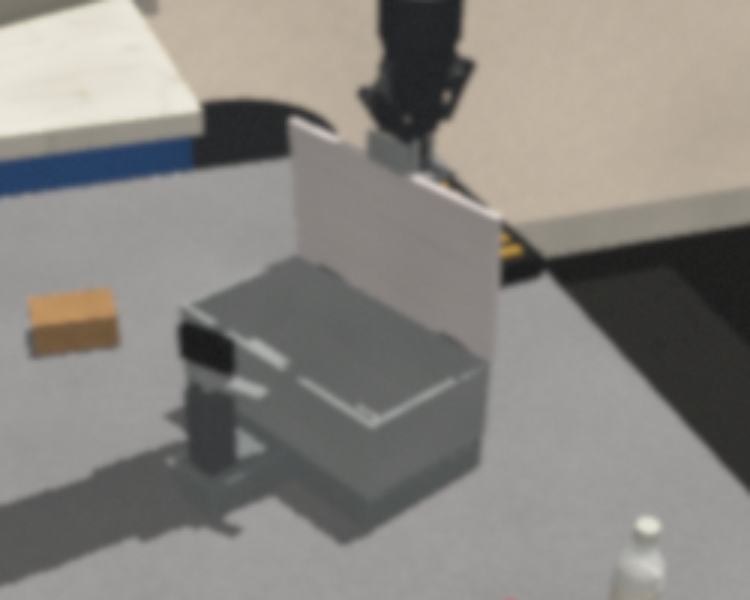

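The lid stands about upright with the tub open. I'll release the handle, rise above the lid and go to the first brass padlock.

>>> jog_arm --pt "0 0 0" --pt "0 0 0" --pt "0 0 0.1" --pt "0 0 0.1" --pt "0 0 0.1" --pt "-0.066 -0.164 0" --pt "-0.066 -0.164 0" --pt "-0.067 -0.164 0" --pt "-0.067 -0.164 0" --pt "-0.067 -0.164 0" --pt "-0.067 -0.164 0" --pt "-0.067 -0.164 0" --turn '[0,0,0,0,0,-1,-1,-1,-1,-1,-1,-1]' --fingers 0.75

```text
time_s: 15.28
tcp_pos: [0.5565, -0.1662, 0.3464]
tool_rot: [-0.0, 0.803, 0.596, -0.0]
ft_force: [0.5, -0.2, 0.1]
grip_width: 0.0217
finger_force: 0.0
```

>>> jog_arm --pt "0 0 -0.11" --pt "0 0 -0.11" --pt "0 0 -0.11" --pt "0 0 -0.11" --pt "0 0 -0.11" --pt "0 0 -0.11" --pt "0 0 -0.11" --pt "0 0 0" --pt "0 0 0" --pt "0 0 0" --turn '[-1,-1,-1,-1,-1,-1,-1,-1,-0.3,0]' --fingers 0.25

```text
time_s: 16.52
tcp_pos: [0.5578, -0.1649, 0.1162]
tool_rot: [0.0, 0.975, 0.224, 0.0]
ft_force: [-1.7, 0.5, -0.0]
grip_width: 0.0639
finger_force: 0.0
```

```bash
python3 s.py
python3 - <<'E'
from h import *
c=optics.capture("top"); 
for b in brass(c): 
  if b[0]>200: print(b)
c=optics.capture("side"); cv2.imwrite("pics/side4.png",c["img"])
print(proj(c,(.5594,-.164,.018)))
for b in brass(c): 
  if b[0]>200: print(b)
E
```

```text
time_s 16.525
tcp_pos [ 0.5578 -0.1649  0.1162]
ft_force [-1.6514  0.479  -0.0331]
wrist_torque [-0.0221 -0.0185 -0.0485]
joint_positions [-0.3459  0.0517  1.4897  0.      1.5992  0.7739]
grip_width 0.0639
finger_force 0.0
yaw 0.45104996614889137
(np.float64(331.86577386311524), np.float64(271.6777058505262))
(363.10723860589815, 312.49955317247543, 186.5, ((579.7406005859375, -303.5177001953125), (43.5830078125, 32.395912170410156), 41.03212356567383))
(332.52098765432095, 274.44814814814816, 135.0, ((556.1590576171875, -174.131103515625), (37.63690185546875, 38.616912841796875), 27.042024612426758))
(224.23316062176167, 166.4015544041451, 386.0, ((399.22808837890625, 395.31817626953125), (104.4921646118164, 83.83267211914062), 85.15706634521484))
(369.1798941798942, 142.11111111111111, 31.5, ((920.6798095703125, 403.1855163574219), (59.49312973022461, 24.75196075439453), 64.95732879638672))
(225.68493150684932, 16.63013698630137, 36.5, ((707.0416870117188, 2050.5634765625), (530.3804931640625, 31.950786590576172), 79.84698486328125))
```

View pics/side4.png

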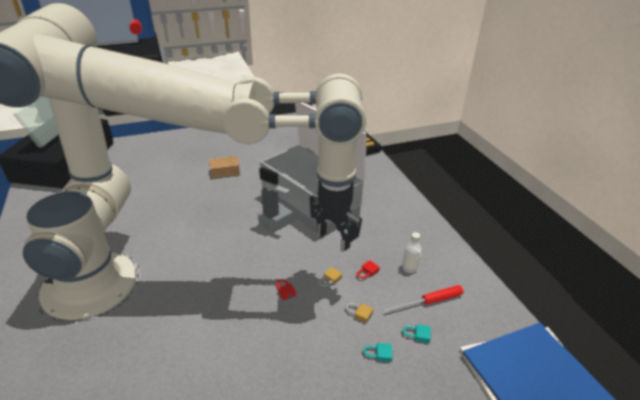

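The first brass padlock is still in place at (333,274) in the side view, and the gripper is above it. I'll go down and grip it.

>>> jog_arm --pt "0.005 0.003 -0.1" --pt "0 0 -0.1" --pt "0 0 -0.1" --pt "0 0 -0.051" --pt "0 0 0" --pt "0 0 0" --turn '[0,0,0,0,0,0]'

```text
time_s: 17.38
tcp_pos: [0.56, -0.1642, 0.0119]
tool_rot: [0.001, 0.975, 0.223, 0.001]
ft_force: [-0.8, 0.2, -1.0]
grip_width: 0.0639
finger_force: 0.0
```

>>> jog_arm --pt "0 0 0" --pt "0 0 0" --pt "0 0 0" --pt "0 0 0" --pt "0 0 0" --turn '[0,0,0,0,0]' --fingers 1 --newtons 50

```text
time_s: 18.0
tcp_pos: [0.56, -0.1642, 0.0119]
tool_rot: [0.001, 0.975, 0.223, 0.001]
ft_force: [0.8, -0.1, 1.8]
grip_width: 0.0348
finger_force: 50.3
```

>>> jog_arm --pt "0 0 0.1" --pt "0 0 0.15" --pt "0 0 0.15" --pt "0 0 0.15" --pt "0 0 0" --turn '[0,0,0,0,0]'

```text
time_s: 18.62
tcp_pos: [0.5607, -0.1644, 0.1801]
tool_rot: [0.002, 0.975, 0.223, 0.003]
ft_force: [0.1, -0.5, -1.8]
grip_width: 0.0347
finger_force: 50.3
```

>>> jog_arm --pt "0.038 0.16 0" --pt "0.038 0.16 0" --pt "0.039 0.16 0" --pt "0.039 0.16 0" --pt "0.039 0.16 0" --pt "0 0 0" --pt "0 0 -0.08" --pt "0 0 -0.1" --pt "0 0 -0.1" --pt "0 0 -0.1" --pt "0 0 0" --pt "0 0 0" --turn '[0,0,0,0,0,0,0,0,0,0,0,0]'

```text
time_s: 20.12
tcp_pos: [0.6164, 0.0753, 0.0604]
tool_rot: [-0.0, 0.975, 0.223, -0.001]
ft_force: [0.7, -0.5, -0.1]
grip_width: 0.0347
finger_force: 53.9
```

>>> jog_arm --pt "0 0 0" --pt "0 0 0" --pt "0 0 0.1" --pt "0 0 0.15" --pt "0 0 0.17" --pt "0 0 0" --pt "0 0 0" --turn '[0,0,0,0,0,0,0]' --fingers 0.4

```text
time_s: 21.0
tcp_pos: [0.617, 0.0761, 0.1873]
tool_rot: [0.0, 0.975, 0.223, 0.0]
ft_force: [0.4, -1.0, -0.5]
grip_width: 0.0511
finger_force: 0.0
```

```bash
python3 s.py
python3 - <<'E'
from h import *
c=optics.capture("side");cv2.imwrite("pics/side5.png",c["img"])
for b in brass(c): 
  if b[0]>200: print(b)
E
```

```text
time_s 21.0
tcp_pos [0.617  0.0761 0.1873]
ft_force [ 0.436  -0.9787 -0.4795]
wrist_torque [ 0.0058 -0.0277 -0.0376]
joint_positions [ 0.068   0.1448  1.2647 -0.      1.7316  1.1889]
grip_width 0.0511
finger_force 0.0
yaw 0.4498993480939489
(363.05719392314563, 312.44593386952636, 186.5, ((579.4946899414062, -303.23516845703125), (43.5830078125, 31.646718978881836), 41.03212356567383))
(224.22715404699738, 166.27371627502174, 383.0, ((398.94317626953125, 396.2299499511719), (104.33881378173828, 84.28681182861328), 84.43608856201172))
(369.1798941798942, 142.11111111111111, 31.5, ((920.6798095703125, 403.1855163574219), (59.49312973022461, 24.75196075439453), 64.95732879638672))
(225.61428571428573, 15.904761904761903, 35.0, ((719.27197265625, 2118.857666015625), (391.6189880371094, 31.950786590576172), 79.84698486328125))
```

>>> jog_arm --pt "-0.01 -0.15 0" --pt "-0.014 -0.155 0" --pt "-0.014 -0.155 0" --pt "-0.014 -0.155 0" --pt "-0.014 -0.155 0" --pt "-0.014 -0.155 0" --pt "-0.015 -0.155 0" --pt "-0.015 -0.155 0" --pt "0 0 -0.1" --pt "0 0 -0.1" --pt "0 0 0" --pt "0 0 0" --turn '[-1,-1,-1,-1,-1,-1,-1,-1,-1,-1,-1,-1]'

```text
time_s: 22.55
tcp_pos: [0.5828, -0.2938, 0.1239]
tool_rot: [-0.0, 0.93, -0.368, -0.003]
ft_force: [-0.2, -0.4, -0.1]
grip_width: 0.0517
finger_force: 0.0
```

>>> jog_arm --pt "0 0 0" --pt "0 0 0" --turn '[-0.65,0]'

```text
time_s: 22.8
tcp_pos: [0.5832, -0.294, 0.125]
tool_rot: [-0.0, 0.918, -0.396, -0.002]
ft_force: [0.3, -0.0, 0.1]
grip_width: 0.051
finger_force: 0.0
```

```bash
python3 s.py
python3 - <<'E'
from h import *
c=optics.capture("side");cv2.imwrite("pics/side6.png",cv2.resize(c["img"][200:380,270:490],(733,600)))
for b in brass(c): 
  if b[0]>250: print(b)
c=optics.capture("top")
for b in brass(c): 
  if b[0]>220: print(b)
E
```

```text
time_s 22.8
tcp_pos [ 0.5832 -0.294   0.125 ]
ft_force [ 0.3305 -0.0256  0.0534]
wrist_torque [-0.0504 -0.0409  0.0257]
joint_positions [-0.519   0.2435  1.2635 -0.      1.638   1.8664]
grip_width 0.051
finger_force 0.0
yaw -0.814526650004951
(363.1360730593607, 312.7077625570776, 182.5, ((579.818603515625, -304.0023193359375), (43.6552619934082, 31.012042999267578), 42.82442092895508))
(287.0550458715596, 193.1697247706422, 109.0, ((622.7578735351562, 81.37283325195312), (32.556915283203125, 34.86639404296875), 26.110260009765625))
```

View pics/side6.png

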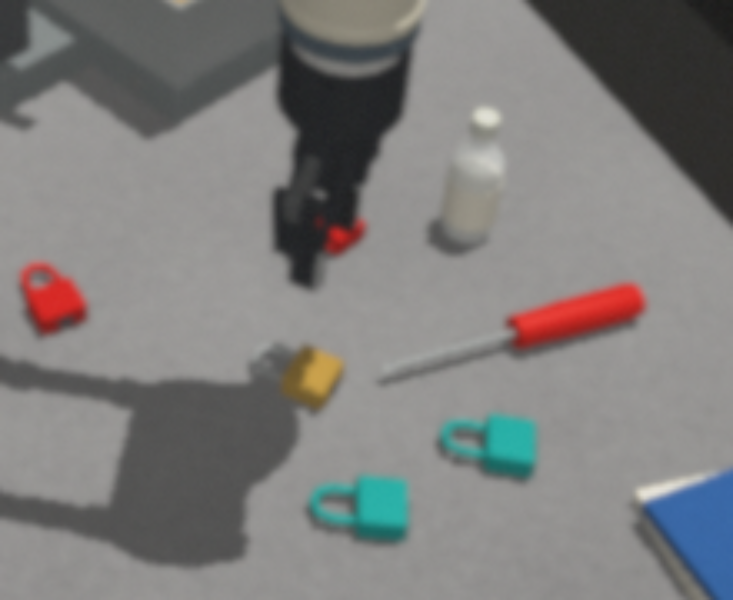

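The second brass padlock is unmoved, at (313,378) in the crop, and the jaws are above it. The screwdriver tip at (382,378) stays clear of them. The first one shows inside the tub at (287,193) in the top view.

>>> jog_arm --pt "0.003 -0.001 -0.1" --pt "0 0 -0.1" --pt "0 0 -0.1" --pt "0 0 -0.08" --pt "0 0 0" --pt "0 0 0" --turn '[0,0,0,0,0,0]'

```text
time_s: 23.65
tcp_pos: [0.5853, -0.295, 0.0142]
tool_rot: [0.0, 0.918, -0.396, 0.001]
ft_force: [-0.2, -0.3, 0.1]
grip_width: 0.0513
finger_force: 0.0
```

>>> jog_arm --pt "0 0 0" --pt "0 0 0" --pt "0 0 0" --pt "0 0 0" --pt "0 0 0" --turn '[0,0,0,0,0]' --fingers 1

```text
time_s: 24.28
tcp_pos: [0.5859, -0.2953, 0.0155]
tool_rot: [0.0, 0.918, -0.396, 0.002]
ft_force: [-0.6, 0.4, 5.4]
grip_width: 0.0345
finger_force: 51.4
```

>>> jog_arm --pt "0 0 0.1" --pt "0 0 0.15" --pt "0 0 0.15" --pt "0 0 0.16" --pt "0 0 0" --turn '[0,0,0,0,0]'

```text
time_s: 24.9
tcp_pos: [0.5865, -0.2956, 0.1876]
tool_rot: [0.001, 0.918, -0.396, 0.005]
ft_force: [0.5, 0.4, -1.1]
grip_width: 0.0345
finger_force: 50.7
```

>>> jog_arm --pt "-0.005 0.17 0.03" --pt "-0.005 0.178 0" --pt "-0.005 0.178 0" --pt "-0.005 0.178 0" --pt "-0.005 0.178 0" --pt "-0.005 0.178 0" --pt "-0.005 0.178 0" --pt "-0.005 0.178 0" --pt "-0.005 0.174 0" --pt "0 0 0" --pt "0 0 0" --pt "0 0 0" --turn '[0,0,0,0,0,0,0,0,0,0,0,0]'

```text
time_s: 26.4
tcp_pos: [0.5714, 0.181, 0.1897]
tool_rot: [0.0, 0.918, -0.397, -0.0]
ft_force: [-0.2, -0.3, -1.3]
grip_width: 0.0343
finger_force: 50.7
```

```bash
python3 s.py
```

```text
time_s 26.4
tcp_pos [0.5714 0.181  0.1897]
ft_force [-0.1676 -0.3251 -1.2772]
wrist_torque [0.0094 0.0113 0.0194]
joint_positions [ 2.5010e-01  8.5700e-02  1.3239e+00 -4.0000e-04  1.7327e+00  2.6379e+00]
grip_width 0.0343
finger_force 50.6559
yaw -0.8170205710598171
```

>>> jog_arm --pt "0 0 0" --pt "0 0 0" --pt "0 0 -0.11" --pt "0 0 -0.11" --pt "0 0 -0.11" --pt "0 0 -0.08" --pt "0 0 0" --pt "0 0 0" --turn '[1,1,1,0,0,0,0,0]'

```text
time_s: 27.4
tcp_pos: [0.5721, 0.1817, 0.0686]
tool_rot: [-0.0, 0.967, -0.255, 0.001]
ft_force: [0.5, 0.0, -0.6]
grip_width: 0.0342
finger_force: 50.7
```

>>> jog_arm --pt "0 0 0" --pt "0 0 0" --pt "0 0 0.1" --pt "0 0 0.15" --pt "0 0 0.15" --pt "0 0 0.15" --pt "0 0 0.15" --pt "0 0 0.1" --pt "0 0 0" --turn '[0,0,0,0,0,0,0,0,0]' --fingers 0.4

```text
time_s: 28.52
tcp_pos: [0.572, 0.1826, 0.3115]
tool_rot: [-0.002, 0.967, -0.255, 0.003]
ft_force: [0.6, -0.1, -0.5]
grip_width: 0.0508
finger_force: 0.0
```

```bash
python3 s.py
python3 - <<'E'
from h import *
c=optics.capture("side");cv2.imwrite("pics/side7.png",cv2.resize(c["img"][100:360,220:500],(646,600)))
c=optics.capture("top")
for b in brass(c,.064): 
  if b[0]>220: print(b)
E
```

```text
time_s 28.525
tcp_pos [0.572  0.1826 0.3115]
ft_force [ 0.5686 -0.102  -0.4589]
wrist_torque [ 0.0545 -0.0006 -0.0468]
joint_positions [ 0.2523  0.114   1.0774 -0.      1.9429  2.3381]
grip_width 0.0508
finger_force 0.0
yaw -0.5149988969432259
(253.67857142857142, 210.53571428571428, 28.0, ((566.2889404296875, 175.197509765625), (12.112500190734863, 29.515380859375), 56.34934616088867))
(287.0550458715596, 193.1697247706422, 109.0, ((616.0415649414062, 78.31128692626953), (31.445959091186523, 33.67677688598633), 26.11039924621582))
```

View pics/side7.png

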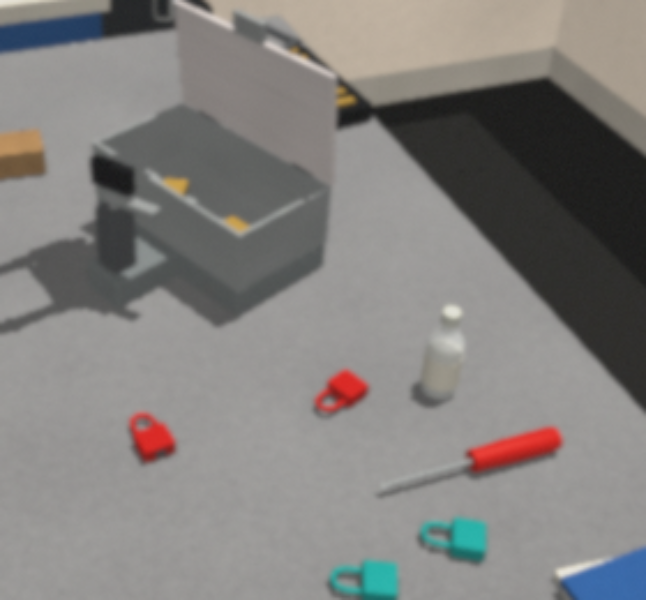

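Both brass padlocks lie in the tub, at (177,186) and (237,222) in the crop, and none is left on the bench. The lid stands upright and the bystanders are untouched. Next I'll go back to the handle.

>>> jog_arm --pt "0 0 0.05" --pt "0 0 0.045" --pt "0 0 0" --pt "0 0 0" --pt "0 0 0" --pt "0 0 0" --pt "0 0 0" --pt "0 0 0" --pt "0 0 0" --pt "0 0 0" --pt "0 0 0" --pt "0 0 0" --turn '[1,1,1,1,1,1,1,1,1,1,1,1]' --fingers 0.72

```text
time_s: 30.12
tcp_pos: [0.5711, 0.1823, 0.3333]
tool_rot: [-0.0, 0.941, 0.337, -0.002]
ft_force: [0.0, -0.6, 0.0]
grip_width: 0.0236
finger_force: 0.0
```

>>> jog_arm --pt "0.08 -0.002 0" --pt "0.08 -0.002 0" --pt "0.08 -0.002 0" --pt "0.08 -0.001 0" --pt "0.08 -0.001 0" --pt "0.024 -0.001 0" --pt "0 0 0" --pt "0 0 0" --pt "0 0 0" --pt "0 0 0" --pt "0 0 0" --pt "0 0 0" --turn '[1,1,1,1,1,1,1,1,1,1,1,1]'

```text
time_s: 31.62
tcp_pos: [0.6985, 0.1796, 0.333]
tool_rot: [-0.001, 0.586, 0.81, -0.001]
ft_force: [-0.0, -0.8, 0.2]
grip_width: 0.0241
finger_force: 0.0
```

>>> jog_arm --pt "0 0 0" --pt "0 0 0" --pt "0 0 0" --turn '[0.95,0,0]'

```text
time_s: 32.0
tcp_pos: [0.6985, 0.1796, 0.3344]
tool_rot: [-0.001, 0.55, 0.835, -0.001]
ft_force: [0.8, -0.3, 0.1]
grip_width: 0.024
finger_force: 0.0
```

```bash
python3 s.py
```

```text
time_s 32.0
tcp_pos [0.6985 0.1796 0.3344]
ft_force [ 0.7737 -0.3069  0.0867]
wrist_torque [0.0497 0.0227 0.0025]
joint_positions [ 0.2045  0.5226  0.5401  0.      2.0808 -0.2027]
grip_width 0.024
finger_force 0.0
yaw 1.97802606371243
```

Lowering .3344 → .2586.

>>> jog_arm --pt "0.002 0.001 -0.06" --pt "0 0 -0.06" --pt "0 0 -0.06" --pt "0 0 -0.06" --pt "0 0 -0.013" --pt "0 0 0" --pt "0 0 0" --turn '[0,0,0,0,0,0,0]'

```text
time_s: 32.88
tcp_pos: [0.6993, 0.1799, 0.2607]
tool_rot: [0.0, 0.549, 0.836, 0.0]
ft_force: [-0.5, 0.5, -0.2]
grip_width: 0.0242
finger_force: 0.0
```

>>> jog_arm --pt "0 0 0" --pt "0 0 0" --pt "0 0 0" --pt "0 0 0" --turn '[0,0,0,0]' --fingers 1 --newtons 45

```text
time_s: 33.38
tcp_pos: [0.6991, 0.1798, 0.2603]
tool_rot: [0.0, 0.549, 0.836, 0.0]
ft_force: [-3.3, -1.6, 3.1]
grip_width: 0.0086
finger_force: 44.1
```

```bash
python3 s.py
```

```text
time_s 33.375
tcp_pos [0.6991 0.1798 0.2603]
ft_force [-3.2621 -1.5577  3.1426]
wrist_torque [-0.1622  0.4993 -0.0049]
joint_positions [ 2.0470e-01  4.5320e-01  7.6710e-01 -1.0000e-04  1.9209e+00 -2.0420e-01]
grip_width 0.0086
finger_force 44.104
yaw 1.9796850228228273
```

>>> jog_arm --pt "-0.055 -0.024 0.009" --pt "-0.056 -0.024 0" --pt "-0.055 -0.024 -0.009" --pt "-0.054 -0.024 -0.018" --pt "-0.052 -0.023 -0.023" --pt "-0.049 -0.021 -0.03" --pt "0 0 0" --turn '[0,0,0,0,0,0,0]'

```text
time_s: 34.25
tcp_pos: [0.6019, 0.1376, 0.2411]
tool_rot: [0.001, 0.549, 0.836, 0.001]
ft_force: [-7.6, -3.1, 9.2]
grip_width: 0.0082
finger_force: 48.1
```

```bash
python3 s.py
python3 - <<'E'
from h import *
c=optics.capture("side");cv2.imwrite("pics/side8.png",cv2.resize(c["img"][60:260,200:450],(750,600)))
E
```

```text
time_s 34.25
tcp_pos [0.6019 0.1376 0.2411]
ft_force [-7.602  -3.1495  9.2007]
wrist_torque [-0.2443  1.2069 -0.0119]
joint_positions [ 1.6970e-01  1.3680e-01  1.1783e+00 -1.0000e-04  1.8241e+00 -2.3920e-01]
grip_width 0.0082
finger_force 48.1042
yaw 1.9797069154388376
```

View pics/side8.png

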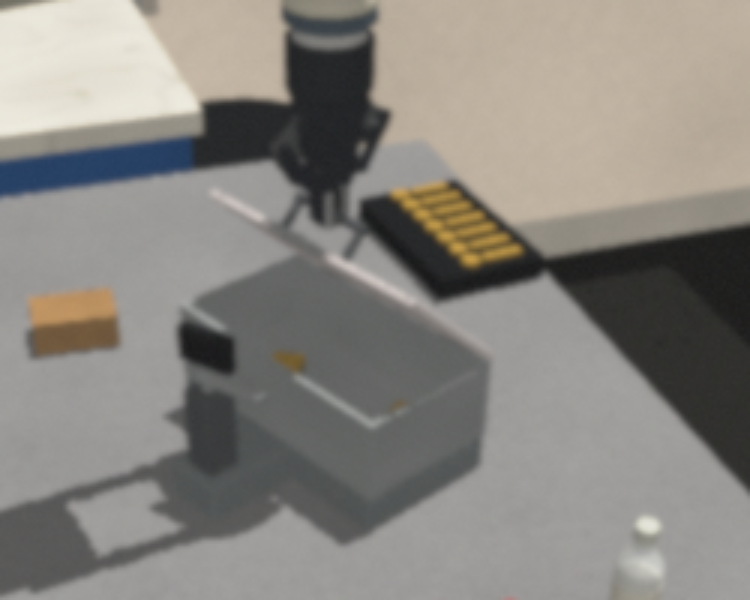

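The lid is coming down with the gripper still holding the handle at (325,205) in the crop. I'll continue.

>>> jog_arm --pt "-0.046 -0.02 -0.034" --pt "-0.038 -0.017 -0.044" --pt "-0.036 -0.016 -0.046" --pt "-0.031 -0.013 -0.05" --pt "-0.025 -0.011 -0.05" --pt "0 0 0" --turn '[0,0,0,0,0,0]'

```text
time_s: 35.05
tcp_pos: [0.5477, 0.1141, 0.1702]
tool_rot: [-0.002, 0.549, 0.836, -0.002]
ft_force: [-10.0, -2.0, 1.4]
grip_width: 0.0084
finger_force: 50.8
```

>>> jog_arm --pt "-0.01 -0.004 -0.03" --pt "-0.009 -0.004 -0.028" --pt "0 0 0" --pt "0 0 0" --turn '[0,0,0,0]'

```text
time_s: 35.55
tcp_pos: [0.5423, 0.1118, 0.1532]
tool_rot: [-0.002, 0.549, 0.836, -0.002]
ft_force: [-11.4, -3.9, 1.9]
grip_width: 0.0084
finger_force: 51.3
```

```bash
python3 s.py
```

```text
time_s 35.55
tcp_pos [0.5423 0.1118 0.1532]
ft_force [-11.4     -3.9001   1.9148]
wrist_torque [-0.4447  1.4778 -0.0239]
joint_positions [ 1.4220e-01 -2.8600e-02  1.5049e+00 -7.0000e-04  1.6707e+00 -2.6660e-01]
grip_width 0.0084
finger_force 51.2972
yaw 1.9795442397574194
```

>>> jog_arm --pt "-0.006 -0.003 -0.01" --pt "0 0 -0.005" --pt "0 0 0" --pt "0 0 0" --turn '[0,0,0,0]'

```text
time_s: 36.05
tcp_pos: [0.5422, 0.1117, 0.1525]
tool_rot: [0.001, 0.549, 0.836, 0.001]
ft_force: [-10.5, -1.3, 14.4]
grip_width: 0.0079
finger_force: 52.8
```

>>> jog_arm --pt "0 0 -0.01" --pt "0 0 0" --pt "0 0 0" --turn '[0,0,0]'

```text
time_s: 36.42
tcp_pos: [0.5423, 0.1117, 0.1523]
tool_rot: [0.001, 0.549, 0.836, 0.001]
ft_force: [-15.9, -1.9, 24.8]
grip_width: 0.0081
finger_force: 54.0
```

The downward force climbs with no further travel, so the lid is shut. I'll release it and return to the knob.

>>> jog_arm --pt "0.004 0 0.012" --pt "0 0 0" --pt "0 0 0" --turn '[0,0,0]'

```text
time_s: 36.8
tcp_pos: [0.5423, 0.1117, 0.1525]
tool_rot: [-0.001, 0.549, 0.836, -0.0]
ft_force: [-14.8, -1.1, 13.7]
grip_width: 0.0079
finger_force: 52.9
```

>>> jog_arm --pt "0 0 0" --pt "0 0 0" --pt "0 0 0.05" --pt "0 0 0.1" --pt "0 0 0.1" --pt "0 0 0.06" --pt "-0.08 -0.04 0" --pt "-0.08 -0.04 0" --pt "-0.078 -0.036 0" --pt "0 0 0" --pt "0 0 0" --turn '[0,0,0,0,0,0,1,1,0.7,0,0]' --fingers 0.5

```text
time_s: 38.17
tcp_pos: [0.4728, 0.0769, 0.2431]
tool_rot: [0.0, 0.432, 0.902, 0.0]
ft_force: [-0.0, -0.4, 0.9]
grip_width: 0.0427
finger_force: 0.0
```

```bash
python3 s.py
python3 - <<'E'
from h import *
c=optics.capture("side");cv2.imwrite("pics/side9.png",cv2.resize(c["img"][100:260,200:400],(750,600)))
E
```

```text
time_s 38.175
tcp_pos [0.4728 0.0769 0.2431]
ft_force [-0.0356 -0.3721  0.9371]
wrist_torque [0.0089 0.0716 0.022 ]
joint_positions [ 9.0000e-02 -2.3400e-01  1.5338e+00  2.0000e-04  1.8412e+00 -5.8780e-01]
grip_width 0.0427
finger_force 0.0
yaw 2.2487047023717515
```

View pics/side9.png

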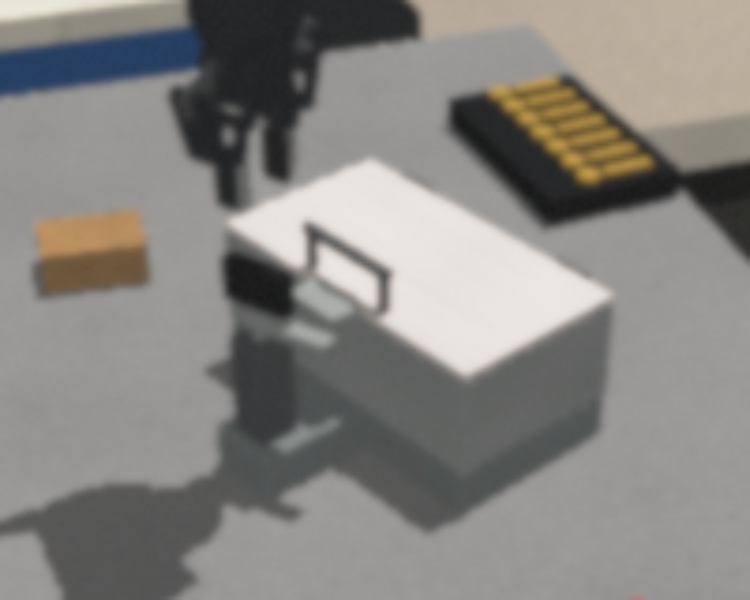

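The lid is shut, its corners in the same place as before. The knob bar at (258,283) and the dog at (315,335) are as I left them. I'll go down and grip the bar.

>>> jog_arm --pt "-0.006 0 0" --pt "0 0 -0.1" --pt "0 0 -0.1" --pt "0 0 -0.075" --pt "0 0 0" --pt "0 0 0" --turn '[0,0,0,0,0,0]'

```text
time_s: 38.98
tcp_pos: [0.471, 0.0768, 0.1615]
tool_rot: [0.0, 0.431, 0.902, 0.0]
ft_force: [0.0, 0.3, 0.5]
grip_width: 0.0427
finger_force: 0.0
```

>>> jog_arm --pt "0 0 0" --pt "0 0 0" --pt "0 0 0" --pt "0 0 0" --turn '[0,0,0,0]' --fingers 1 --newtons 50

```text
time_s: 39.48
tcp_pos: [0.4707, 0.0764, 0.1619]
tool_rot: [0.001, 0.431, 0.902, 0.0]
ft_force: [-3.1, -2.6, 6.1]
grip_width: 0.0134
finger_force: 50.3
```

>>> jog_arm --pt "0 0 0" --pt "0 0 0" --pt "0 0 0" --pt "0 0 -0.0004" --pt "0 0 -0.0004" --pt "0 0 -0.0004" --pt "0 0 -0.0004" --pt "0 0 -0.0004" --pt "0 0 -0.0004" --pt "0 0 -0.0004" --pt "0 0 -0.0004" --pt "0 0 0" --turn '[1,1,1,1,1,1,1,1,1,1,1,0]'

```text
time_s: 40.98
tcp_pos: [0.4708, 0.0772, 0.1606]
tool_rot: [0.001, -0.104, 0.995, 0.001]
ft_force: [-2.4, 1.7, 6.4]
grip_width: 0.0131
finger_force: 50.2
```

```bash
python3 s.py
```

```text
time_s 40.975
tcp_pos [0.4708 0.0772 0.1606]
ft_force [-2.4091  1.7492  6.394 ]
wrist_torque [0.3979 0.3032 0.1808]
joint_positions [ 9.0500e-02 -2.4650e-01  1.6902e+00  1.0000e-03  1.6963e+00 -1.6881e+00]
grip_width 0.0131
finger_force 50.193
yaw 3.349510706277581
```

>>> jog_arm --pt "0 0 -0.0004" --pt "0 0 -0.0004" --pt "0 0 0" --pt "0 0 0" --turn '[1,0.8,0,0]'

```text
time_s: 41.48
tcp_pos: [0.4708, 0.0773, 0.1603]
tool_rot: [0.001, -0.192, 0.981, 0.001]
ft_force: [-2.1, 1.5, 5.5]
grip_width: 0.0135
finger_force: 50.3
```

```bash
python3 s.py
```

```text
time_s 41.475
tcp_pos [0.4708 0.0773 0.1603]
ft_force [-2.0512  1.4874  5.5202]
wrist_torque [0.4731 0.4377 0.111 ]
joint_positions [ 9.0600e-02 -2.4650e-01  1.6905e+00  1.3000e-03  1.6961e+00 -1.8665e+00]
grip_width 0.0135
finger_force 50.3014
yaw 3.528125661220202
```

>>> jog_arm --pt "0 0 0" --pt "0 0 0" --pt "0 0 0" --turn '[0.6,0,0]'

```text
time_s: 41.85
tcp_pos: [0.4708, 0.0773, 0.1603]
tool_rot: [0.001, -0.22, 0.975, 0.001]
ft_force: [-2.1, 3.0, 5.3]
grip_width: 0.0132
finger_force: 56.7
```

```bash
python3 s.py
```

```text
time_s 41.85
tcp_pos [0.4708 0.0773 0.1603]
ft_force [-2.133   2.9576  5.2686]
wrist_torque [ 0.5828  0.415  -1.1233]
joint_positions [ 9.0400e-02 -2.4650e-01  1.6905e+00  1.5000e-03  1.6962e+00 -1.9245e+00]
grip_width 0.0132
finger_force 56.7263
yaw 3.585898669239814
```

The torque climbs to -1.1 N m at the stop, so the knob is home. I'll ease off, release, rise and verify.

>>> jog_arm --pt "0 0 0" --pt "0 0 0" --turn '[-0.3,0]'

```text
time_s: 42.1
tcp_pos: [0.4708, 0.0773, 0.1603]
tool_rot: [0.001, -0.206, 0.978, 0.001]
ft_force: [-2.2, 2.9, 5.2]
grip_width: 0.0136
finger_force: 50.4
```

>>> jog_arm --pt "0 0 0" --pt "0 0 0" --pt "0 0 0.08" --pt "0 0 0.12" --pt "0 0 0.15" --pt "0 0 0.15" --pt "-0.05 -0.15 0" --pt "-0.05 -0.15 0" --pt "-0.05 -0.15 0" --pt "0 -0.15 0" --pt "0 -0.15 0" --pt "0 0 0" --turn '[0,0,0,0,0,0,0,0,0,0,0,0]' --fingers 0.4

```text
time_s: 43.6
tcp_pos: [0.4251, -0.1508, 0.3083]
tool_rot: [-0.001, -0.205, 0.979, 0.0]
ft_force: [-0.7, 1.1, -0.1]
grip_width: 0.0514
finger_force: 0.0
```

```bash
python3 s.py
python3 - <<'E'
from h import *
c=optics.capture("top"); a=c["img"]
cv2.imwrite("pics/end.png",cv2.resize(a[90:300,160:480],(800,525)))
for b in brass(c): 
  if b[0]>220: print(b)
E
```

```text
time_s 43.6
tcp_pos [ 0.4251 -0.1508  0.3083]
ft_force [-0.6548  1.0911 -0.129 ]
wrist_torque [-0.0272  0.002  -0.0362]
joint_positions [-4.1580e-01 -2.7840e-01  1.4541e+00 -8.0000e-04  1.9675e+00 -2.3997e+00]
grip_width 0.0514
finger_force 0.0
yaw 3.5543549981802136
```

View pics/end.png

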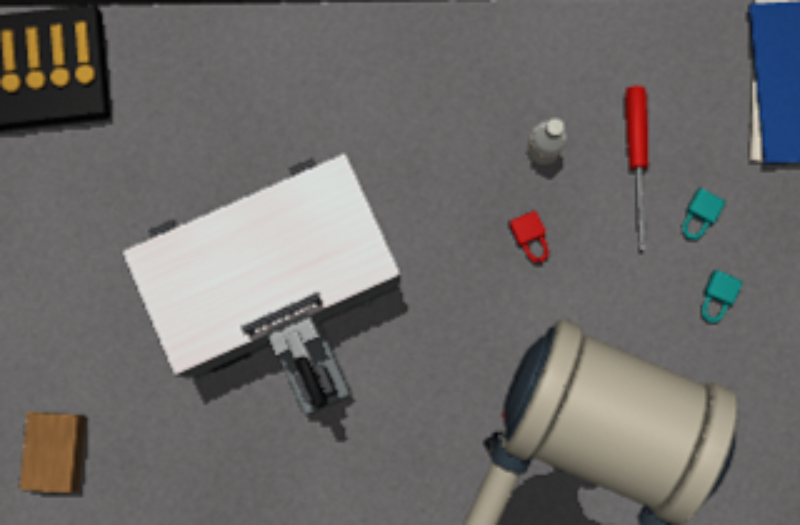

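The lid is shut, with the knob bar at (315,380) in line with the tub's axis and the dog over the tab at (295,335). The bottle, screwdriver and box haven't moved, and the arm is clear of everything.

```bash
python3 -c "
from h import *
print(bot.job_done())"
```

```text
the job is handed in; nothing more can be done
None
```

I handed the job in at about 44 s of the 210 s allowed; no verdict came back. By my checks, both brass padlocks are in the tub, the lid is shut, the knob (it loosens clockwise) is home with its dog over the tab, and nothing else was moved.

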